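# Shake the parts tins and set the empty one out

## Task

One of the two closed metal parts tins has been emptied; the other still has a steel ball in it. Lift a tin clear of the table (a hand's breadth will do) and shake it by tipping it well over, about 25 degrees to any side, bringing it level and tipping it well over once more, and feel by its weight or rattle whether it is empty. Stand the empty tin upright in the middle of the square cork mat, and leave the other standing where it was, putting it back there if it was the one you lifted.

Things in the scene. Friction and masses are not known exactly. Their poses are not given: they have to be found in the camera images.
- tin_1_mid (a point): point at the centre of one of two look-alike closed bare-metal tins, flat-sided: 84 mm long (x), 46 mm wide (y), 50 mm high (z up), centre 25 mm above its underside; stands loose on the table; grip it across its 46 mm width. About 100 g empty, about 290 g with the loose 36 mm steel ball inside. Which tin holds the ball changes from start to start and cannot be seen.
- tin_2_mid (a point): the other of the two look-alike tins, same description as tin_1_mid: point at its centre, 25 mm above its underside; x along its 84 mm length, y across its 46 mm width, z up; 100 g if empty, 290 g if it holds the ball.
- mat: square cork mat fixed on the table, 120 x 120 mm and 4 mm thick; its origin is the centre of its underside, on the table top (its upper face is 4 mm higher); x and y along its edges, z up. The empty tin goes on its middle, turned any way.
There are look-alikes about, which are no part of the job. What is shaped like the mat but purple or turquoise is not meant.

How it is judged (in metres and radians):
On the way, in this order (a step that is already met when the one before it is completed fails the run):
1. a tin is lifted at least 45 mm clear and tipped at least 15 degrees to any side (((height (world z) of tin_1_mid above 0.07 m and angle between tin_1_mid's own z axis and vertical above 0.26 rad) or (height (world z) of tin_2_mid above 0.07 m and angle between tin_2_mid's own z axis and vertical above 0.26 rad))).
2. still lifted, it is brought back level (within 10 degrees) (((height (world z) of tin_1_mid above 0.07 m and angle between tin_1_mid's own z axis and vertical below 0.17 rad) or (height (world z) of tin_2_mid above 0.07 m and angle between tin_2_mid's own z axis and vertical below 0.17 rad))).
3. still lifted, it is tipped again at least 15 degrees (((height (world z) of tin_1_mid above 0.07 m and angle between tin_1_mid's own z axis and vertical above 0.26 rad) or (height (world z) of tin_2_mid above 0.07 m and angle between tin_2_mid's own z axis and vertical above 0.26 rad))).
At the end, for the whole second after the job is handed in: The tin that is empty (it presses on the mat with 0.4 to 1.8 N) stands on the cork mat, its centre within 30 mm of the mat's centre, upright within 8 degrees and at rest; the other tin stands upright (within 8 degrees) and at rest within 35 mm of where it was at the start (((horizontal distance between tin_1_mid and mat below 0.03 m and angle between each of tin_1_mid, tin_2_mid's own z axis and vertical below 0.15 rad and contact force between mat and tin_1 between 0.4 and 1.8 N and linear speed of each of tin_1, tin_2 below 0.03 m/s and distance of tin_2_mid from where it was at the start of the episode below 0.035 m) or (horizontal distance between tin_2_mid and mat below 0.03 m and angle between each of tin_2_mid, tin_1_mid's own z axis and vertical below 0.15 rad and contact force between mat and tin_2 between 0.4 and 1.8 N and linear speed of each of tin_2, tin_1 below 0.03 m/s and distance of tin_1_mid from where it was at the start of the episode below 0.035 m))); the robot touches nothing.
It also fails if it takes over 72 s, if anything falls off the work surface, if the arm or the gripper's body presses on something with over 40 N, if the wrist force passes 120 N, or if a joint passes its speed limit or range.

## Robot

A 6-joint arm with a two-finger parallel gripper is mounted at the origin on the work surface. World frame = base frame: x ahead of the robot, y to its left, z up, the work surface at z = 0. Lengths are in m, angles in degrees, forces in N, time in s.
With the tool pointing down it reaches from about 0.25 to 0.725 m from the base axis. Payload 9.7 kg.
Tool frame: the origin (TCP) lies at the very end of the fingers, on their centre line; the grasp point (between the pads) lies 19 mm behind it; z points along the fingers, y is the direction in which the jaws open and shut (so a half turn about z gives the same grasp; the last joint's range is limited). The gripper opens to 85 mm and grips with 20 to 120 N. Pads are 22 mm wide; open, the fingers measure 114 mm over their backs; the gripper's body (76 mm by 85 mm) begins 54 mm behind the grasp point. The pads swing forward as they close: fully open they stand 13 mm farther back than shut.
Start: joints at [73.682, 4.979, 10.078, 95.1, 0, 90], TCP at [0.155, 0.528, 0.231] pointing down, gripper open.
Joint ranges: [-179.16, 179.16], [-48.56, 103.87], [-65.8, 70.77], [-126.05, 130.52], [-82.76, 87.17], [-180, 180]. Speed limits (degrees/s): [127.2, 127.2, 147.25, 180, 180, 180].

## Interface

Orientations are given as [roll, pitch, yaw] about the fixed x, y, z axes, in that order (R = Rz(yaw) Ry(pitch) Rx(roll)).
In Python, from workcell import bot, camera, ticket gives the robot as it stands.
- The arm moves only by the shell command python3 -m jog 'ROWS' [FORCE]. ROWS is a JSON object of lists of equal length, an entry for each row: "turn": the turn, a rotation vector about the world's x, y, z each as a share of 8 degrees, from -1 to 1, a list of three; "delta_pos": the shift along the world's x, y, z each as a share of 50 mm, from -1 to 1, a list of three; "hand": the opening, from -1 (shut) to 1 (fully open). A call has exactly 10 rows; each row shifts and turns the commanded pose from where the row before left it; what a row does not reach is not made up. A row lasts 1/10 s, in which the tool goes at most 50 mm and 8.59 degrees, less where a joint would pass 70% of its speed; a pose out of reach is approached as far as the arm can. A call with a number of a shift or a turn outside -1 to 1 is refused whole. A call with a gripper value outside its range is refused whole. The fingers move at their own pace and stop on an object; FORCE is the grip in N (left out, the last holds). Time passes only in rows, so rows that do not move let the fingers close, or fill a call up. It gives the time, the measured TCP pose, the force and the opening at its end, in the units of the state.
- bot.get_obs(): the state, without advancing time (a new reading comes with each control period).
- camera(name): name is "scene" or "top"; returns a dict with "frame" (384x512x3 uint8, red, green, blue), "range_z" (384x512 float32, m along the optical axis (not along the pixel's ray), 0 where there is no reading), "fx", "fy", "cx", "cy" (pixels), "extrinsics" (4x4, takes a point from world to camera coordinates). Camera axes: x right, y up, looking along -z (the intrinsics and any distortion apply to the point x, -y, -z); pixel columns grow to the right and rows downward; lengths in m; the calibration is good to about 2 mm. A picture is of the moment at which its call begins.
- ticket.job_done(): hands the job in, once; it reports no verdict.
The state is a dict: "time": time; "q": joint angles; "qd": joint speeds; "joint_efforts": joint torques, N m; "ee_pos": TCP position; "tcp_rot": TCP orientation; "wrist_force": force on the tool from outside, world axes, zero at the start; "torque": the same for the moment, N m; "opening": finger opening in m.
Only numpy, scipy, OpenCV 4.12 (cv2) and the standard library are available. Lean on these libraries where they do the work, as an engineer would, in place of code of your own. Each camera call takes 0.05 s, during which the arm holds its last target.

## Working session

There is one attempt and no reset: what is moved stays moved. The work goes in short steps, Python scripts to look and compute and a shell command to move; the robot and the scene stay as the last step left them, time stands still between calls to the robot, and variables do not carry over. Pictures are saved under pics/ and viewed, and the job is handed in when it is done.

```bash
mkdir -p pics; ls
cat > h.py <<'E'
import numpy as np, cv2
from workcell import bot, camera, ticket
def grab(n,f):
    c=camera(n); cv2.imwrite(f'pics/{f}.png',cv2.cvtColor(c['frame'],cv2.COLOR_RGB2BGR)); np.savez(f'pics/{f}.npz',**c); return c
def world(c):
    z=c['range_z']; v,u=np.mgrid[:z.shape[0],:z.shape[1]]
    x=(u-c['cx'])/c['fx']*z; y=-(v-c['cy'])/c['fy']*z
    p=np.stack([x,y,-z,np.ones_like(z)],-1)
    return (p@np.linalg.inv(c['extrinsics']).T)[...,:3]
E
python3 - <<'E'
from h import *
a=grab('top','top0'); b=grab('scene','scene0')
print([k for k in a]); print(a['extrinsics'],b['extrinsics']); print(bot.get_obs())
cv2.imwrite('pics/both0.png',cv2.resize(cv2.vconcat([cv2.imread('pics/top0.png')]),(800,600)))
E
```

```text
pics
['frame', 'range_z', 'fx', 'fy', 'cx', 'cy', 'extrinsics']
[[ 0.02277931 -0.99964457 -0.01385018  0.09364349]
 [ 0.99750631  0.02180055  0.06712597 -0.4132663 ]
 [-0.06680017 -0.01534472  0.99764837 -1.09350812]
 [ 0.          0.          0.          1.        ]] [[-0.81152544  0.58419429  0.01197867  0.26288871]
 [-0.36083795 -0.51716672  0.77610216  0.13188083]
 [ 0.45958942  0.62550429  0.63049342 -1.55446345]
 [ 0.          0.          0.          1.        ]]
{'time': 0.1, 'q': array([7.36814965e+01, 5.00795187e+00, 1.00393546e+01, 9.51008382e+01,
       1.23454009e-03, 9.00012660e+01]), 'qd': array([ 0.03106794, -0.1104017 ,  0.12044955,  0.00511091, -0.02799007,
       -0.03805856]), 'joint_efforts': array([ 2.83150021e-04, -5.21561980e+01,  4.65654945e+01,  1.59635145e-02,
        2.29411285e-05,  1.33365131e-05]), 'ee_pos': array([0.15447138, 0.52764021, 0.23065718]), 'tcp_rot': array([-1.79930565e+02, -1.23300494e-03,  1.63680229e+02]), 'wrist_force': array([ 0.54377854, -0.2411599 ,  1.29517973]), 'torque': array([-0.02182797,  0.00854647,  0.03177612]), 'opening': 0.08581842595569217}
```

View pics/both0.png

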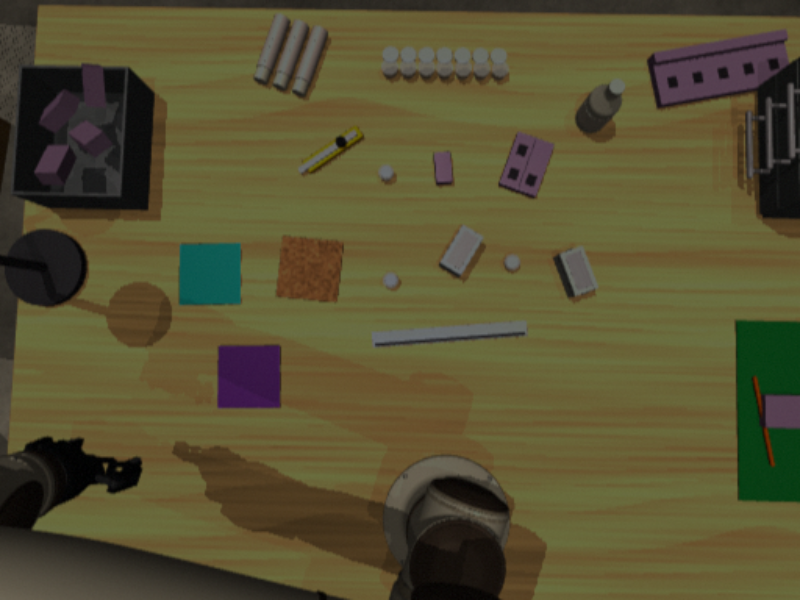

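View pics/scene0.png

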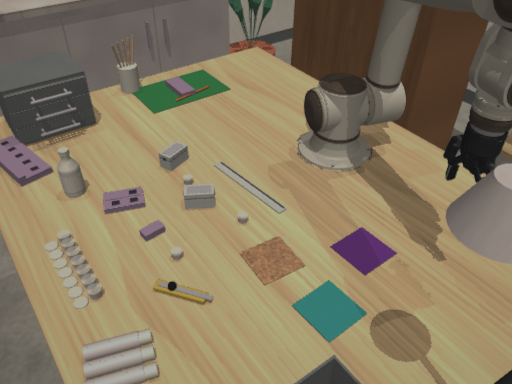

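The top picture (800 px wide) shows two grey tins at (462,251) and (577,272). The brown cork mat at (310,268) is the one meant; the turquoise square (210,274) and the purple one (249,376) are look-alikes. I'll measure these and enlarge them.

Run:
```python
from h import *
for n in ['top0','scene0']:
    c=dict(np.load(f'pics/{n}.npz')); P=world(c); f=c['frame'].astype(int)
    # table height check
    z=P[...,2]; 
    M=((z>0.035)&(z<0.065)&(P[...,0]>.2)&(P[...,0]<.6)&(P[...,1]<.2)&(P[...,1]>-.3)&(c['range_z']>0)).astype(np.uint8)
    k,l,s,_=cv2.connectedComponentsWithStats(M)
    for i in range(1,k):
        if s[i,4]<100: continue
        p=P[l==i]; zt=np.median(p[p[:,2]>np.percentile(p[:,2],60)][:,2]); q=p[abs(p[:,2]-zt)<.006]
        print(n,s[i], 'ztop',zt.round(4), cv2.minAreaRect((q[:,:2]*1000).astype(np.float32)))
    hsv=cv2.cvtColor(c['frame'],cv2.COLOR_RGB2HSV)
    r,g,b=f[...,0],f[...,1],f[...,2]
    box=(slice(145,200),slice(165,232)) if n=='top0' else (slice(225,290),slice(230,312))
    sub=hsv[box]; 
    m=np.zeros(z.shape,bool); m[box]=(sub[...,0]<15)&(sub[...,1]>100)
    m=cv2.morphologyEx(m.astype(np.uint8),cv2.MORPH_CLOSE,np.ones((5,5)));m=cv2.morphologyEx(m,cv2.MORPH_OPEN,np.ones((5,5)))>0
    p=P[m]; print('mat',m.sum(),np.median(p[:,2]),cv2.minAreaRect((p[:,:2]*1000).astype(np.float32)),p.mean(0))
im=cv2.imread('pics/top0.png')[130:220,165:400]; cv2.imwrite('pics/crop0.png',cv2.resize(im,None,fx=3.4,fy=3.4,interpolation=2))
```

```text
top0 [281 143  29  33 470] ztop 0.0515 ((507.7562561035156, -16.876121520996094), (45.53980255126953, 84.32929992675781), 60.224056243896484)
top0 [357 157  26  32 505] ztop 0.0513 ((472.9081115722656, -234.54397583007812), (83.68694305419922, 48.4513053894043), 20.528343200683594)
mat 1442 0.0035176145611781617 ((446.2872619628906, 202.65403747558594), (289.4375, 136.1386260986328), 72.11153411865234) [0.46835709 0.27349252 0.00883779]
scene0 [159 141  29  21 337] ztop 0.0507 ((474.1894836425781, -230.6142120361328), (87.2142562866211, 52.47413635253906), 21.236698150634766)
scene0 [184 184  31  16 434] ztop 0.0506 ((508.7003173828125, -16.014488220214844), (53.50291061401367, 82.7056884765625), 61.723121643066406)
mat 1645 0.0030156117317161613 ((672.8585205078125, 571.7979125976562), (861.097900390625, 147.58602905273438), 55.900482177734375) [0.47772434 0.28204411 0.00830658]
```

View pics/crop0.png

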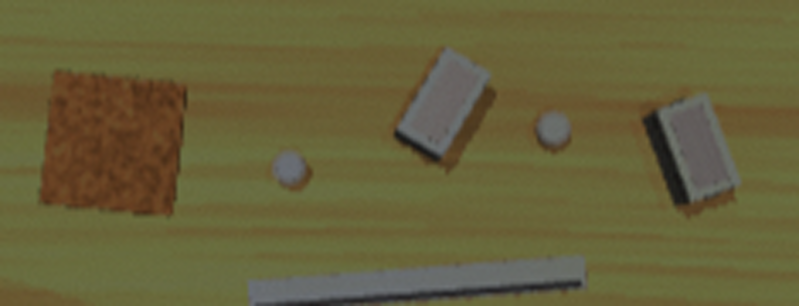

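Run:
```python
from h import *
for n in ['top0','scene0']:
    c=dict(np.load(f'pics/{n}.npz')); P=world(c); z=P[...,2]
    box=(slice(145,200),slice(165,232)) if n=='top0' else (slice(225,290),slice(230,312))
    hsv=cv2.cvtColor(c['frame'],cv2.COLOR_RGB2HSV); sub=hsv[box]
    m=np.zeros(z.shape,bool); m[box]=(sub[...,0]<15)&(sub[...,1]>100)
    m=cv2.morphologyEx(m.astype(np.uint8),cv2.MORPH_CLOSE,np.ones((5,5)));m=cv2.morphologyEx(m,cv2.MORPH_OPEN,np.ones((5,5)))>0
    m&=(abs(z)<.012)
    p=P[m]; print(n,m.sum(),np.median(p[:,2]),cv2.minAreaRect((p[:,:2]*1000).astype(np.float32)),p.mean(0))
```

```text
top0 1435 0.003512264668411369 ((469.3660888671875, 274.25634765625), (118.10810089111328, 116.42530059814453), 85.23106384277344) [0.46899758 0.27440789 0.00341761]
scene0 1635 0.0030051813047999865 ((472.49896240234375, 276.8458251953125), (120.01192474365234, 119.57347106933594), 85.25040435791016) [0.4746808  0.27834438 0.00300829]
```

```bash
python3 -m jog '{"delta_pos":[[0.35,-0.54,0],[0.35,-0.54,0],[0.35,-0.54,0],[0.35,-0.54,0],[0.35,-0.54,0],[0.35,-0.54,0],[0.35,-0.54,0],[0.35,-0.54,0],[0.35,-0.54,0],[0.35,-0.54,0]],"turn":[[0,0,-0.17],[0,0,-0.17],[0,0,-0.17],[0,0,-0.17],[0,0,-0.17],[0,0,-0.17],[0,0,-0.17],[0,0,-0.17],[0,0,-0.17],[0,0,-0.17]],"hand":[1,1,1,1,1,1,1,1,1,1]}' 60
```

```text
time: 1.1
ee_pos: [0.3299, 0.2566, 0.2311]
tcp_rot: [-180.0, -0.0, 150.0]
wrist_force: [0.1, -0.0, 0.1]
opening: 0.0857
```

```bash
python3 -m jog '{"delta_pos":[[0.35,-0.54,-0.2],[0.35,-0.54,-0.2],[0.35,-0.54,-0.2],[0.35,-0.54,-0.2],[0.35,-0.54,-0.2],[0.35,-0.54,-0.2],[0.35,-0.54,-0.2],[0.35,-0.54,-0.2],[0.35,-0.54,0],[0,0,0]],"turn":[[0,0,0],[0,0,0],[0,0,0],[0,0,0],[0,0,0],[0,0,0],[0,0,0],[0,0,0],[0,0,0],[0,0,0]],"hand":[1,1,1,1,1,1,1,1,1,1]}'; python3 -c "
from h import *
print(bot.get_obs())"
```

```text
time: 2.1
ee_pos: [0.4879, 0.0123, 0.1502]
tcp_rot: [-179.9, -0.0, 149.9]
wrist_force: [-0.2, 0.1, 0.2]
opening: 0.0855
{'time': 2.1, 'q': array([ 1.46401939e+00, -4.28560754e+00, -8.20603786e+00,  8.61546273e+01,
       -3.41014096e-02,  3.15578412e+01]), 'qd': array([ 2.9315928 , -1.83601105, -0.97749123,  1.39391138,  0.9286334 ,
        3.26291053]), 'joint_efforts': array([ -1.77828558, -41.31515622,  47.53616452,  -0.37007374,
        -0.18531566,  -0.68892807]), 'ee_pos': array([0.48794347, 0.01230094, 0.15017042]), 'tcp_rot': array([-1.79931660e+02, -4.61102818e-02,  1.49906173e+02]), 'wrist_force': array([-0.22688438,  0.1199932 ,  0.19063777]), 'torque': array([-0.00290639,  0.05901043,  0.00368224]), 'opening': 0.08550726939672239}
```

```bash
python3 -m jog '{"delta_pos":[[0.2,-0.29,0],[0.2,-0.29,0],[0,0,-0.3],[0,0,-0.35],[0,0,-0.35],[0,0,-0.3],[0,0,-0.1],[0,0,0],[0,0,0],[0,0,0]],"turn":[[0,0,0],[0,0,0],[0,0,0],[0,0,0],[0,0,0],[0,0,0],[0,0,0],[0,0,0],[0,0,0],[0,0,0]],"hand":[1,1,1,1,1,1,1,1,1,1]}'
python3 - <<'E'
from h import *
c=grab('top','top1');d=grab('scene','scene1')
im=cv2.imread('pics/top1.png')[110:210,240:400]; im2=cv2.imread('pics/scene1.png')[120:240,140:300]
cv2.imwrite('pics/c1.png',np.hstack([cv2.resize(im,(400,250),interpolation=2),cv2.resize(im2,(333,250),interpolation=2)]))
E
```

```text
time: 3.1
ee_pos: [0.5075, -0.0141, 0.0822]
tcp_rot: [180.0, 0.1, 150.1]
wrist_force: [0.2, 0.5, -0.8]
opening: 0.0854
```

View pics/c1.png

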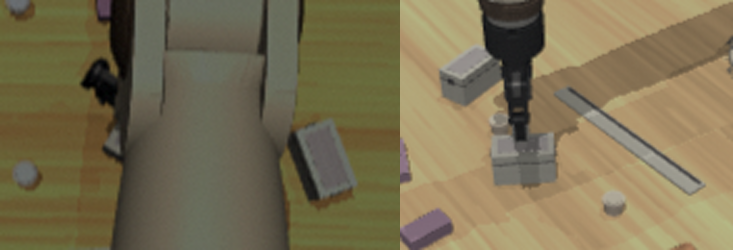

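The gripper sits over tin A, centred and aligned across its width. I'll go down and grip.

```bash
python3 -m jog '{"delta_pos":[[0,-0.04,-0.3],[0,0,-0.3],[0,0,-0.3],[0,0,-0.25],[0,0,-0.15],[0,0,-0.08],[0,0,0],[0,0,0],[0,0,0],[0,0,0]],"turn":[[0,0,0],[0,0,0],[0,0,0],[0,0,0],[0,0,0],[0,0,0],[0,0,0],[0,0,0],[0,0,0],[0,0,0]],"hand":[1,1,1,1,1,1,1,1,-1,-1]}' 60
```

```text
time: 4.2
ee_pos: [0.5074, -0.0162, 0.0128]
tcp_rot: [180.0, 0.0, 150.1]
wrist_force: [0.3, 0.6, -0.4]
opening: 0.059
```

```bash
python3 -m jog '{"delta_pos":[[0,0,0],[0,0,0],[0,0,0],[0,0,0],[0,0,0],[0,0,0],[0,0,0],[0,0,0],[0,0,0],[0,0,0]],"turn":[[0,0,0],[0,0,0],[0,0,0],[0,0,0],[0,0,0],[0,0,0],[0,0,0],[0,0,0],[0,0,0],[0,0,0]],"hand":[-1,-1,-1,-1,-1,-1,-1,-1,-1,-1]}'
```

```text
time: 5.2
ee_pos: [0.5074, -0.0162, 0.0128]
tcp_rot: [180.0, 0.1, 150.1]
wrist_force: [-0.1, 0.3, 5.4]
opening: 0.0453
```

Gripped at 45 mm. Lifting 100 mm.

```bash
python3 -m jog '{"delta_pos":[[0,0,0.2],[0,0,0.3],[0,0,0.4],[0,0,0.4],[0,0,0.4],[0,0,0.3],[0,0,0.1],[0,0,0],[0,0,0],[0,0,0]],"turn":[[0,0,0],[0,0,0],[0,0,0],[0,0,0],[0,0,0],[0,0,0],[0,0,0],[0,0,0],[0,0,0],[0,0,0]],"hand":[-1,-1,-1,-1,-1,-1,-1,-1,-1,-1]}'
```

```text
time: 6.2
ee_pos: [0.5065, -0.0162, 0.1162]
tcp_rot: [-180.0, -0.1, 150.1]
wrist_force: [-0.2, 0.6, -2.0]
opening: 0.0455
```

```bash
python3 -m jog '{"delta_pos":[[0,0,0],[0,0,0],[0,0,0],[0,0,0],[0,0,0],[0,0,0],[0,0,0],[0,0,0],[0,0,0],[0,0,0]],"turn":[[0.43,-0.25,0],[0.43,-0.25,0],[0.43,-0.25,0],[0.43,-0.25,0],[0.43,-0.25,0],[0.43,-0.25,0],[0.43,-0.25,0],[0,0,0],[0,0,0],[0,0,0]],"hand":[-1,-1,-1,-1,-1,-1,-1,-1,-1,-1]}';python3 -c "
from h import *
o=bot.get_obs();print(o['wrist_force'],o['torque'])"
```

```text
time: 7.2
ee_pos: [0.5071, -0.016, 0.1173]
tcp_rot: [152.2, 0.1, 150.1]
wrist_force: [-0.3, 0.7, -0.6]
opening: 0.0455
[-0.26340033  0.69794827 -0.57472689] [-0.44903061  0.21633874 -0.02239697]
```

Tipped 28°. Now bringing it level and tipping it the other way.

```bash
python3 -m jog '{"delta_pos":[[0,0,0],[0,0,0],[0,0,0],[0,0,0],[0,0,0],[0,0,0],[0,0,0],[0,0,0],[0,0,0],[0,0,0]],"turn":[[-0.43,0.25,0],[-0.43,0.25,0],[-0.43,0.25,0],[-0.43,0.25,0],[-0.43,0.25,0],[-0.43,0.25,0],[-0.43,0.25,0],[0,0,0],[0,0,0],[0,0,0]],"hand":[-1,-1,-1,-1,-1,-1,-1,-1,-1,-1]}';python3 -c "
from h import *
for i in range(8):
  camera('top');o=bot.get_obs();print(o['wrist_force'].round(2),o['torque'].round(3))"
```

```text
time: 8.2
ee_pos: [0.507, -0.0161, 0.1173]
tcp_rot: [179.9, 0.0, 150.1]
wrist_force: [0.3, -0.9, -0.7]
opening: 0.0454
[-0.01  0.52 -1.27] [-0.025  0.009  0.017]
[ 0.05  0.43 -0.17] [ 0.015 -0.014  0.01 ]
[ 0.39 -0.01 -1.21] [-0.012 -0.037  0.025]
[-0.34  0.   -0.72] [-0.009 -0.011  0.014]
[ 0.47  0.37 -1.01] [ 0.019  0.034 -0.068]
[ 0.   -0.33 -0.94] [-0.031 -0.036  0.013]
[ 0.1   0.5  -0.57] [-0.043 -0.019  0.032]
[ 0.01 -0.11 -3.08] [0.012 0.037 0.009]
```

```bash
python3 -m jog '{"delta_pos":[[0,0,0],[0,0,0],[0,0,0],[0,0,0],[0,0,0],[0,0,0],[0,0,0],[0,0,0],[0,0,0],[0,0,0]],"turn":[[-0.43,0.25,0],[-0.43,0.25,0],[-0.43,0.25,0],[-0.43,0.25,0],[-0.43,0.25,0],[-0.43,0.25,0],[-0.43,0.25,0],[0,0,0],[0,0,0],[0,0,0]],"hand":[-1,-1,-1,-1,-1,-1,-1,-1,-1,-1]}';python3 -c "
from h import *
for i in range(6):
  camera('top');o=bot.get_obs();print(o['wrist_force'].round(2),o['torque'].round(3))
d=grab('scene','scene2')"
```

```text
time: 9.6
ee_pos: [0.5071, -0.0164, 0.1177]
tcp_rot: [-152.3, -0.1, 150.0]
wrist_force: [0.9, 0.2, -0.9]
opening: 0.0456
[ 0.25 -0.48 -0.99] [ 0.393 -0.245 -0.024]
[-0.47 -0.52 -1.01] [ 0.452 -0.222  0.013]
[-0.33  0.63 -0.72] [ 0.391 -0.3    0.01 ]
[ 0.02  0.07 -0.57] [ 0.451 -0.275 -0.004]
[-0.35  0.53 -1.31] [ 0.426 -0.308 -0.074]
[-0.9  -0.14 -1.1 ] [ 0.428 -0.269  0.029]
```

```bash
python3 -m jog '{"delta_pos":[[0,0,0],[0,0,0],[0,0,0],[0,0,0],[0,0,0],[0,0,0],[0,0,0],[0,0,0],[0,0,0],[0,0,0]],"turn":[[0.43,-0.25,0],[0.43,-0.25,0],[0.43,-0.25,0],[0.43,-0.25,0],[0.43,-0.25,0],[0.43,-0.25,0],[0.43,-0.25,0],[0,0,0],[0,0,0],[0,0,0]],"hand":[-1,-1,-1,-1,-1,-1,-1,-1,-1,-1]}';python3 -c "
from h import *
for i in range(16):
  camera('top');o=bot.get_obs();print(o['wrist_force'].round(2),o['torque'].round(3))"
```

```text
time: 10.95
ee_pos: [0.5071, -0.016, 0.1172]
tcp_rot: [-179.9, -0.0, 150.1]
wrist_force: [0.1, -0.4, -1.3]
opening: 0.0453
[-0.52 -0.41 -1.  ] [ 0.072 -0.027  0.025]
[-0.02  0.5  -1.24] [ 0.02  -0.03  -0.021]
[ 0.9   0.7  -1.55] [-0.017  0.048 -0.017]
[ 1.04 -0.6  -1.17] [ 0.005 -0.026 -0.008]
[-1.46  0.18 -0.82] [-0.007  0.05   0.016]
[ 0.05  0.97 -0.42] [-0.064 -0.012 -0.037]
[ 0.3  -0.58 -0.64] [ 0.027 -0.02  -0.021]
[-0.29 -0.48 -1.42] [-0.023  0.007  0.033]
[-0.08 -0.61 -1.08] [ 0.031  0.022 -0.018]
[ 1.19 -0.38 -1.32] [ 0.01   0.013 -0.033]
[ 0.35 -0.34 -1.35] [0.012 0.019 0.025]
[ 0.55 -0.11 -1.76] [ 0.036 -0.014  0.002]
[-0.55  0.19 -1.67] [-0.04  -0.041 -0.053]
[-0.04  0.41 -1.22] [-0.002 -0.012  0.018]
[ 0.57  0.74 -0.45] [0.023 0.021 0.019]
[-0.89  0.43 -1.03] [-0.014 -0.033 -0.065]
```

View pics/scene2.png

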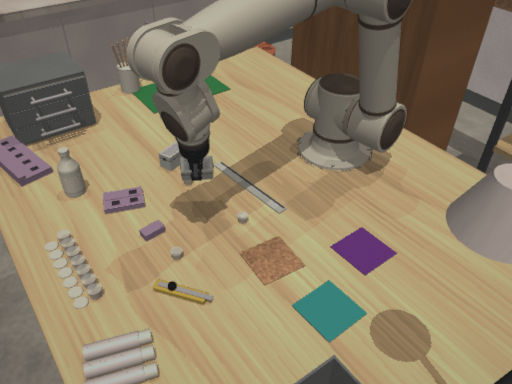

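Level readings of wrist force z average about -1.1 N, with unloaded readings near 0. That is 100 g, so this tin is empty (the full one would read about -2.85 N). The picture shows it held cleanly at (197,165). I'll carry it to the mat at about (0.471, 0.276).

```bash
python3 -m jog '{"delta_pos":[[-0.04,0.3,0],[-0.07,0.5,0],[-0.09,0.7,0],[-0.09,0.7,0],[-0.09,0.7,0],[-0.09,0.7,0],[-0.09,0.7,0],[-0.07,0.6,0],[-0.05,0.5,0],[-0.04,0.3,0]],"turn":[[0,0,0],[0,0,0],[0,0,0],[0,0,0],[0,0,0],[0,0,0],[0,0,0],[0,0,0],[0,0,0],[0,0,0]],"hand":[-1,-1,-1,-1,-1,-1,-1,-1,-1,-1]}'
```

```text
time: 12.75
ee_pos: [0.4702, 0.2711, 0.1172]
tcp_rot: [180.0, -0.0, 150.2]
wrist_force: [-0.0, -0.2, -1.2]
opening: 0.0457
```

```bash
python3 -m jog '{"delta_pos":[[0,0.1,0],[0,0,-0.2],[0,0,-0.3],[0,0,-0.3],[0,0,-0.3],[0,0,-0.2],[0,0,0],[0,0,0],[0,0,0],[0,0,0]],"turn":[[0,0,0],[0,0,0],[0,0,0],[0,0,0],[0,0,0],[0,0,0],[0,0,0],[0,0,0],[0,0,0],[0,0,0]],"hand":[-1,-1,-1,-1,-1,-1,-1,-1,-1,-1]}'
python3 - <<'E'
from h import *
c=grab('top','top3');d=grab('scene','scene3')
im=cv2.imread('pics/top3.png')[110:210,140:300]; im2=cv2.imread('pics/scene3.png')[180:300,200:360]
cv2.imwrite('pics/c3.png',np.hstack([cv2.resize(im,(400,250),interpolation=2),cv2.resize(im2,(333,250),interpolation=2)]))
E
```

```text
time: 13.75
ee_pos: [0.4714, 0.2741, 0.0531]
tcp_rot: [179.9, 0.0, 150.1]
wrist_force: [-0.7, -0.7, -1.5]
opening: 0.0455
```

View pics/c3.png

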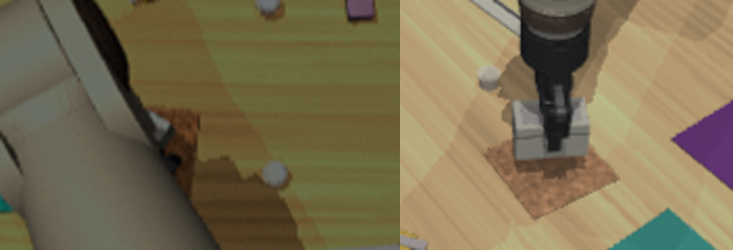

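The tin is over the cork mat. I'll lower it to TCP z of about 0.017 and release.

```bash
python3 -m jog '{"delta_pos":[[0,0,-0.2],[0,0,-0.2],[0,0,-0.15],[0,0,-0.1],[0,0,-0.06],[0,0,0],[0,0,0],[0,0,0],[0,0,0],[0,0,0]],"turn":[[0,0,0],[0,0,0],[0,0,0],[0,0,0],[0,0,0],[0,0,0],[0,0,0],[0,0,0],[0,0,0],[0,0,0]],"hand":[-1,-1,-1,-1,-1,-1,-1,-1,-1,-1]}'
```

```text
time: 14.85
ee_pos: [0.471, 0.2739, 0.0169]
tcp_rot: [180.0, 0.0, 150.1]
wrist_force: [-1.0, -0.9, 1.8]
opening: 0.0454
```

```bash
python3 -m jog '{"delta_pos":[[0,0,0],[0,0,0],[0,0,0],[0,0,0],[0,0,0],[0,0,0],[0,0,0],[0,0,0],[0,0,0],[0,0,0]],"turn":[[0,0,0],[0,0,0],[0,0,0],[0,0,0],[0,0,0],[0,0,0],[0,0,0],[0,0,0],[0,0,0],[0,0,0]],"hand":[0.2,0.5,1,1,1,1,1,1,1,1]}'
```

```text
time: 15.85
ee_pos: [0.471, 0.2738, 0.0168]
tcp_rot: [-180.0, 0.0, 150.1]
wrist_force: [-0.1, -0.4, 0.8]
opening: 0.0853
```

```bash
python3 -m jog '{"delta_pos":[[0,0,0.1],[0,0,0.2],[0,0,0.4],[0,0,0.5],[0,0,0.5],[0,0,0.5],[0,0,0.5],[0,0,0.3],[0,0,0],[0,0,0]],"turn":[[0,0,0],[0,0,0],[0,0,0],[0,0,0],[0,0,0],[0,0,0],[0,0,0],[0,0,0],[0,0,0],[0,0,0]],"hand":[1,1,1,1,1,1,1,1,1,1]}'
```

```text
time: 16.85
ee_pos: [0.471, 0.2738, 0.1663]
tcp_rot: [-180.0, -0.0, 150.1]
wrist_force: [0.9, -0.6, 0.8]
opening: 0.0856
```

```bash
python3 -m jog '{"delta_pos":[[-0.3,-0.4,0],[-0.4,-0.6,0],[-0.4,-0.6,0],[-0.4,-0.6,0],[-0.4,-0.6,0],[-0.4,-0.6,0],[-0.3,-0.5,0],[-0.2,-0.4,0],[0,0,0],[0,0,0]],"turn":[[0,0,0],[0,0,0],[0,0,0],[0,0,0],[0,0,0],[0,0,0],[0,0,0],[0,0,0],[0,0,0],[0,0,0]],"hand":[1,1,1,1,1,1,1,1,1,1]}'
python3 - <<'E'
from h import *
for n in ['top','scene']:
    c=grab(n,n+'4'); P=world(c); z=P[...,2]
    M=((z>0.035)&(z<0.065)&(P[...,0]>.35)&(P[...,0]<.6)&(P[...,1]<.36)&(P[...,1]>-.3)&(c['range_z']>0)).astype(np.uint8)
    k,l,s,_=cv2.connectedComponentsWithStats(M)
    for i in range(1,k):
        if s[i,4]<100: continue
        p=P[l==i]; zt=np.median(p[p[:,2]>np.percentile(p[:,2],60)][:,2]); q=p[abs(p[:,2]-zt)<.006]
        print(n,s[i],'ztop',zt.round(4),cv2.minAreaRect((q[:,:2]*1000).astype(np.float32)))
w=[]
for i in range(8): camera('top'); w.append(bot.get_obs()['wrist_force'][2])
print(np.mean(w))
cv2.imwrite('pics/c4.png',np.vstack([cv2.resize(cv2.imread('pics/top4.png')[100:240,100:400],(600,280)),cv2.resize(cv2.imread('pics/scene4.png')[120:310,140:400],(383,280)).copy() if 0 else cv2.resize(cv2.imread('pics/scene4.png')[130:290,140:480],(600,282))]))
E
```

```text
time: 17.85
ee_pos: [0.3308, 0.0587, 0.1659]
tcp_rot: [-180.0, -0.0, 150.0]
wrist_force: [0.3, 0.7, 0.0]
opening: 0.0853
top [182 153  29  33 490] ztop 0.0554 ((472.2442626953125, 273.3092041015625), (46.56086730957031, 83.82077026367188), 59.389747619628906)
top [357 157  26  32 506] ztop 0.0514 ((472.95367431640625, -234.8089141845703), (83.72623443603516, 47.329345703125), 20.058305740356445)
scene [159 141  29  21 339] ztop 0.0504 ((474.2195129394531, -232.3687286376953), (90.53348541259766, 51.71415710449219), 19.081613540649414)
scene [254 237  37  21 658] ztop 0.0545 ((473.2225341796875, 275.4830627441406), (51.53795623779297, 84.51949310302734), 59.28049087524414)
0.022291573229320447
```

View pics/c4.png

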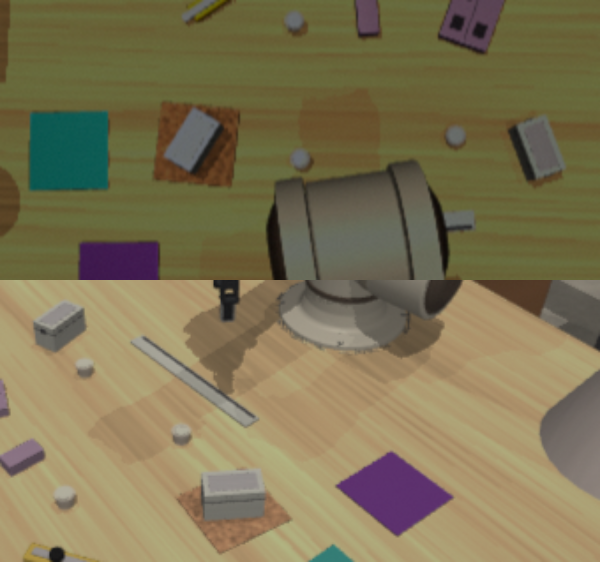

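The tin stands upright in the middle of the cork mat, at (197,142) in the crop. The other tin at (537,150) has not moved, and the unloaded wrist reading is 0.02 N, so the tin's weight of about 1.1 N holds up. I'll hand the job in.

```bash
python3 -c "
from workcell import ticket
print(ticket.job_done())"
```

```text
the job is handed in; nothing more can be done
None
```

I handed the job in at about 18 s of the 72 s allowed; no verdict was reported.

- **Shake and weigh:** I lifted the nearer tin, at (0.508, -0.017), by about 100 mm. I tipped it 28°, brought it level, tipped it 28° the other way and levelled it again. It weighed about 1.1 N against an unloaded reading of 0.02 N taken afterwards, so it is the empty one (the full tin would weigh about 2.85 N).
- **Placing:** The tin stands upright in the middle of the cork mat. The two cameras put its centre 1–3 mm from the mat's, and its top is at 55 mm, as expected on a 4 mm mat.
- **Other tin:** I never touched it, and it measures in the same place as at the start to within 2 mm.
- **Robot:** The gripper is open and clear of everything.

No check failed. The two cameras disagreed by 1–5 mm on positions, well inside the tolerances, and single force readings were noisy, so I averaged them.

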